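# Seat the tube rotor on the centrifuge's splined spindle

### The job

Get the bench centrifuge loaded: lift the lid off by its knob and lay it flat, knob up, in the middle of the square rubber mat. Then take the tube rotor by its flat handle, keep it upright, put it on the spindle in the bowl, turn it until its slot meshes with the spindle's fins and slide it fully home on the sprung seat. Finish still gripping the handle and pressing the rotor down firmly, so that the seat stays pushed in; do not let go, and do not disturb the jar, the thermometer or the tube rack.

Things in the scene. Friction and masses are not known exactly. Their poses are not given: they have to be found in the camera images.
- centrifuge: Fixed white bench centrifuge, a square-cornered housing 210 x 220 mm (own x, y), 110 mm high, with an open round bowl (168 mm across, floor 22 mm above the bench); origin on the bench under the bowl's centre, z up. A grey control panel 180 mm wide, 80 mm high (its knob 90 mm) sticks out to 153 mm from the centre on its own -x side, about towards the robot.
- lid_knob (a point): Centre of the black upright knob (26 mm across, 42 mm high) of the loose lid on the bowl; this point is 24 mm above the lid plate's top. Plate: clear disc, grey rim, 190 mm across, 6 mm thick; a round skirt (158 mm) hangs 8 mm below it into the bowl. The point is 140 mm above the bench on the centrifuge, 41 mm when the lid stands on the mat. z up. 0.22 kg.
- mat: Fixed thin square black rubber mat on the bench, 190 x 190 mm, 3 mm thick, on one side of the centrifuge (left or right varies); origin at the centre of its underside.
- rotor_grip (a point): Centre of the black flat handle (44 mm along own x, 14 mm thick along y, 30 mm high) on top of the tube rotor, on its axis, 105 mm above its foot; z up. The rotor stands on the bench, on the other side of the centrifuge from the mat. Six upright capped tubes in a disc 116 mm across; cap tops 29 mm below this point. About 0.36 kg (varies).
- spindle_tip (a point): Tip of the fixed steel spindle amid the bowl, 70 mm above the bench; it cannot turn, its yaw varies. Round nose (12 mm, tapering to 5), then four fins, a cross along own x and y, 36 mm end to end, 8 mm thick, tops 9 mm below the tip. rotor_grip stands 96 mm above this tip when unmeshed on the fins, 80 mm when meshed and landed on the seat, 74 mm with the seat fully pushed in.
- seat (a joint): Sprung round steel plate 56 mm across around the foot of the spindle, top 25 mm below spindle_tip. 0 = up, 0.006 m = pushed fully down. It starts to move at about 5.4 N and is fully down at about 12.6 N, rotor's weight included; the rotor's weight alone does not move it.
- jar_center (a point): Bystander: clear specimen jar with blue cap, 64 mm across, 75 mm high; point at half height. Leave alone.
- thermometer: Bystander: white room thermometer, 50 x 90 x 85 mm, origin at the centre of its underside. Leave alone.
- tube_rack: Bystander: white rack with four tubes, 50 x 150 mm, 86 mm high, origin at the centre of its underside. Leave alone.
- rotor_foot (a point): Centre of the rotor's underside, same axes as rotor_grip. The foot is a square block 44 x 44 mm, 36 mm high, with a cross-shaped slot open at the bottom: arms along own x and y, 11 mm wide, 36 mm deep. It fits the spindle's fins at four yaws 90 degrees apart, with about 1.5 mm play on each side.
Not all that is in view belongs to the job. Of the things like the part that bears rotor_grip, leave any that is blue; of the rest the smaller one is meant. Leave any purple look-alike of the part that bears lid_knob alone.

How it is judged:
By the outcome, as a careful person would: the job done as asked, in the order asked, and still so for the second after the job is handed in, while the arm keeps its last pose, push and grip.
It also fails if it takes over 64 s, if anything falls off the work surface, if the arm or the gripper's body presses on something with over 40 N, if the wrist force passes 120 N, or if a joint passes its speed limit or range.

### The arm

A 6-joint arm with a two-finger parallel gripper is mounted at the origin on the work surface. World frame = base frame: x ahead of the robot, y to its left, z up, the work surface at z = 0. Lengths are in m, angles in rad, forces in N, time in s.
With the tool pointing down it reaches from about 0.3 to 0.875 m from the base axis. Payload 6.4 kg.
Tool frame: the origin (TCP) lies midway between the tips of the shut fingers; the grasp point (between the pads) lies 19 mm behind it; z points along the fingers, y is the direction in which the jaws open and shut (so a half turn about z gives the same grasp; the last joint's range is limited). The gripper opens to 88 mm and grips with 3 to 60 N. Pads are 18 mm wide; open, the fingers measure 123 mm over their backs; the gripper's body (75 mm by 187 mm) begins 45 mm behind the grasp point.
Start: joints at [-1.42, 0.181, 1.607, -0, 1.354, -0.206], TCP at [0.201, -0.539, 0.239] pointing down, gripper open.
Joint ranges: [-2.99, 2.99], [-0.89, 2.07], [0.3, 2.58], [-1.14, 4.28], [0, 2.63], [-3.12, 3.12]. Speed limits (rad/s): [2.57, 2.57, 3.01, 3.14, 3.14, 3.14].

### API

Orientations are given as a rotation vector (axis times angle).
In Python, from bench import ctrl gives the robot as it stands.
- The arm moves only by the tool drive_tool, never from a script. Its argument "motion" is a list of rows, each an object of numbers: "x", "y", "z": the shift along the tool's x, y, z in m; "rx", "ry", "rz": the turn, a rotation vector about the tool's x, y, z in degrees; "jaw": the gripper's target within -1 to 1 (shut at 1, half-way at 0, fully open at -1). In form: [{"x": .., "y": .., "z": .., "rx": .., "ry": .., "rz": .., "jaw": ..}, ...]. A call has 1 to 8 rows; each row shifts and turns the commanded pose from where the row before left it, along the tool's axes as they then stand; what a row does not reach is not made up. A row lasts 1/8 s, in which the tool goes at most 62.5 mm and 10.7 degrees, less where a joint would pass 70% of its speed; a pose out of reach is approached as far as the arm can. A call with a gripper value outside its range is refused whole. The fingers move at their own pace and stop on an object; the grip force is fixed at half the most. Time passes only in rows, so rows that do not move let the fingers close. It gives the time, the measured TCP pose, the force and the opening at its end, in the units of the state.
- ctrl.get_state(): the state, without advancing time (a new reading comes with each control period).
- ctrl.grab_frame(name): name is "side" or "top" or "wrist"; returns a dict with "pixels" (420x560x3 uint8, red, green, blue), "z_map" (420x560 float32, m along the optical axis (not along the pixel's ray), 0 where there is no reading), "camera_matrix" (3x3 intrinsics, pixels), "dist_coeffs" ([k1, k2, p1, p2, k3] as OpenCV has them; the pictures are not rectified), "T" (4x4, takes a point from camera to world coordinates); the wrist camera has in their place "hand_eye" (4x4, takes a point from camera to tool coordinates, whose origin is the TCP and whose axes are the flange's). Camera axes: x right, y down, z forward; pixel columns grow to the right and rows downward; lengths in m; the calibration is good to about 2 mm. A picture is of the moment at which its call begins: read the wrist's pose just before it.
- ctrl.finish_job(): hands the job in, once; it reports no verdict.
The state is a dict: "clock": time; "joint_positions": joint angles; "joint_velocities": joint speeds; "tau": joint torques, N m; "eef_pos": TCP position; "eef_rot": TCP orientation; "ft_force": force on the tool from outside, world axes, zero at the start; "torque": the same for the moment, N m; "finger_gap": finger opening in m.
Only numpy, scipy, OpenCV 4.12 (cv2) and the standard library are available. Lean on these libraries where they do the work, as an engineer would, in place of code of your own. Each camera call takes 0.05 s, during which the arm holds its last target.

## Working session

There is one attempt and no reset: what is moved stays moved. The work goes in short steps, Python scripts to look and compute and a tool call to move; the robot and the scene stay as the last step left them, time stands still between calls to the robot, and variables do not carry over. Pictures are saved under pics/ and viewed, and the job is handed in when it is done.

Besides the shell and the picture viewer there is one more tool, called after "Call:" as a command line: name --argument value ..., lists and objects as JSON in quotes. drive_tool: Moves the arm, as the interface text tells. Its arguments: {"type":"object","properties":{"motion":{"type":"array","items":{"type":"object","properties":{"x":{"type":"number"},"y":{"type":"number"},"z":{"type":"number"},"rx":{"type":"number"},"ry":{"type":"number"},"rz":{"type":"number"},"jaw":{"type":"number"}}}}},"required":["motion"]}

```bash
ls; mkdir -p pics; cat > h.py <<'E'
import numpy as np, cv2, pickle
from scipy.spatial.transform import Rotation as R
from bench import ctrl
def grab(n,name):
    s=ctrl.get_state(); f=ctrl.grab_frame(n); 
    if 'hand_eye' in f:
        T=np.eye(4);T[:3,:3]=R.from_rotvec(s['eef_rot']).as_matrix();T[:3,3]=s['eef_pos'];f['T']=T@f['hand_eye']
    pickle.dump({k:np.array(v) for k,v in f.items()},open(name+'.pkl','wb'))
    cv2.imwrite('pics/'+name+'.png',f['pixels'][:,:,::-1]); return f
def load(name): return pickle.load(open(name+'.pkl','rb'))
def ray(f,u,v):
    p=cv2.undistortPoints(np.array([[[u,v]]],float),f['camera_matrix'],f['dist_coeffs'])[0,0]
    return np.array([p[0],p[1],1.0])
def px(f,u,v,z=None):
    "world point by depth, or at plane z"
    r=ray(f,u,v);T=f['T']
    if z is None:
        d=f['z_map'][int(round(v)),int(round(u))]; return T[:3,:3]@(r*d)+T[:3,3]
    w=T[:3,:3]@r; return T[:3,3]+w*(z-T[2,3])/w[2]
def cloud(f):
    h,w=f['z_map'].shape
    uu,vv=np.meshgrid(np.arange(w,dtype=float),np.arange(h,dtype=float))
    p=cv2.undistortPoints(np.stack([uu,vv],-1).reshape(-1,1,2),f['camera_matrix'],f['dist_coeffs']).reshape(h,w,2)
    P=np.concatenate([p,np.ones((h,w,1))],-1)*f['z_map'][...,None]
    return P@f['T'][:3,:3].T+f['T'][:3,3]
def crop(name,u0,v0,u1,v1,out,s=4):
    im=cv2.imread('pics/'+name+'.png')[v0:v1,u0:u1]; cv2.imwrite('pics/'+out+'.png',cv2.resize(im,None,fx=s,fy=s,interpolation=cv2.INTER_CUBIC))
def st():
    s=ctrl.get_state(); print('t',round(s['clock'],3),'pos',np.round(s['eef_pos'],4),'rot',np.round(s['eef_rot'],4),'F',np.round(s['ft_force'],2),'gap',round(float(s['finger_gap']),4),'q',np.round(s['joint_positions'],3))
E
python3 - <<'E'
from h import *
st()
for n in ['top','side','wrist']:
    f=grab(n,n+'0'); print(n,np.round(f['T'],3).tolist(),np.round(f['camera_matrix'],1).tolist(),f['dist_coeffs'])
st()
E
```

```text
pics
t 0.0 pos [ 0.2007 -0.5382  0.2378] rot [-3.090e+00 -5.571e-01 -1.000e-04] F [0.06 0.25 0.19] gap 0.0878 q [-1.42   0.182  1.608 -0.     1.354 -0.206]
top [[-0.022, -0.988, 0.15, 0.316], [-1.0, 0.022, 0.002, -0.027], [-0.006, -0.15, -0.989, 1.181], [0.0, 0.0, 0.0, 1.0]] [[437.1, 0.0, 273.6], [0.0, 437.1, 213.6], [0.0, 0.0, 1.0]] [-0.01768097  0.          0.          0.          0.        ]
side [[-0.992, -0.062, 0.111, 0.363], [-0.126, 0.596, -0.793, 0.761], [-0.016, -0.801, -0.599, 0.7], [0.0, 0.0, 0.0, 1.0]] [[383.5, 0.0, 282.9], [0.0, 383.5, 212.9], [0.0, 0.0, 1.0]] [-0.07424591  0.          0.          0.          0.        ]
wrist [[0.35, -0.891, -0.29, 0.277], [-0.937, -0.333, -0.107, -0.51], [-0.002, 0.309, -0.951, 0.384], [0.0, 0.0, 0.0, 1.0]] [[374.3, 0.0, 278.7], [0.0, 374.3, 210.4], [0.0, 0.0, 1.0]] [-0.06035768  0.          0.          0.          0.        ]
t 0.15 pos [ 0.2008 -0.5384  0.238 ] rot [-3.0905 -0.5572 -0.    ] F [ 1.18 -0.3  -0.75] gap 0.0884 q [-1.42   0.181  1.608 -0.     1.354 -0.206]
```

View pics/top0.png

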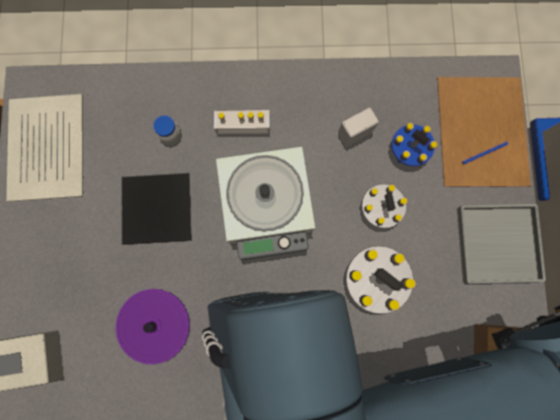

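View pics/side0.png

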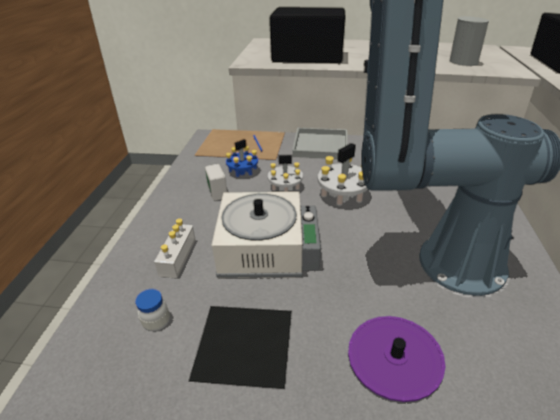

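View pics/wrist0.png

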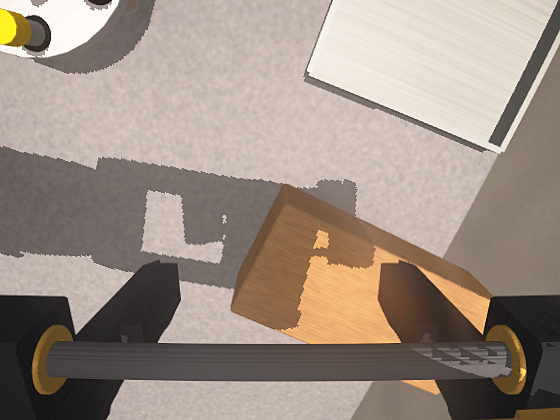

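Top view: the lid knob is at about (265,191), the mat at (156,208) on the left, and the small white rotor at (384,206). The blue rotor, the big white one and the purple lid are decoys. Next I'll measure from enlarged crops.

```bash
python3 - <<'E'
from h import *
crop('top0',110,140,310,270,'c_a',4); crop('top0',340,110,450,230,'c_b',5)
f=load('top0'); C=cloud(f)
# mat
for uv in [(122,177),(189,174),(191,241),(124,244),(156,208)]: print('mat',uv,np.round(px(f,*uv,0.003),4))
print('knob depth',px(f,265,187), px(f,265,187,.161))
print('rotor h',px(f,389,202),px(f,389,202,.12))
# housing top points
m=(abs(C[...,2]-.11)<.004)&(f['pixels'].min(-1)>150)&(abs(C[...,1])<.2)
P=C[m]; print(len(P)); r=cv2.minAreaRect(P[:,:2].astype(np.float32)*1000); print('housing',r)
# knob top: z>0.145 near
m=(C[...,2]>.148)&(np.hypot(C[...,0]-px(f,265,187,.161)[0],C[...,1]-px(f,265,187,.161)[1])<.03)
print('knob',m.sum(),C[m].mean(0),C[m].min(0),C[m].max(0))
c=px(f,389,202,.12)
m=(C[...,2]>.1)&(np.hypot(C[...,0]-c[0],C[...,1]-c[1])<.05)
print('handle',m.sum(),C[m].mean(0),C[m].min(0),C[m].max(0)); r=cv2.minAreaRect(C[m][:,:2].astype(np.float32)*1000); print(r)
m=(f['pixels'].max(-1)<60)&(abs(C[...,2]-.003)<.01)
n,l,s,ce=cv2.connectedComponentsWithStats(m.astype(np.uint8))
i=l[208,156];print('mat rect',cv2.minAreaRect(C[l==i][:,:2].astype(np.float32)*1000))
E
```

```text
mat (122, 177) [0.6073 0.3939 0.003 ]
mat (189, 174) [0.6114 0.2076 0.003 ]
mat (191, 241) [0.4253 0.2008 0.003 ]
mat (124, 244) [0.421  0.3827 0.003 ]
mat (156, 208) [0.5179 0.2975 0.003 ]
knob depth [ 0.53647152 -0.00549504  0.15760624] [ 0.53574054 -0.00556715  0.161     ]
rotor h [ 0.50032134 -0.31016334  0.11778443] [ 0.49993732 -0.30957386  0.12      ]
3417
housing ((533.3077392578125, -2.8130950927734375), (210.67835998535156, 220.2984619140625), 7.050467491149902)
knob 95 [ 0.5320122  -0.00298692  0.15636989] [ 0.52024163 -0.01502594  0.14920983] [0.54446265 0.00903238 0.16161252]
handle 134 [ 0.5030738  -0.31336927  0.11574081] [ 0.48086182 -0.3249988   0.10000714] [ 0.52569015 -0.30493984  0.12299845]
((503.736083984375, -315.02655029296875), (44.304134368896484, 15.361783981323242), 9.29199504852295)
mat rect ((518.11279296875, 299.02716064453125), (186.46888732910156, 186.9855499267578), 2.2388625144958496)
```

```bash
sleep 1
cat >> h.py <<'E'
def plan(pos,yaw=None,frm=None):
    """tool-frame shift to world TCP pos; yaw: world angle (deg) of tool x wanted; keeps tool down"""
    s=ctrl.get_state(); M=R.from_rotvec(s['eef_rot']).as_matrix()
    print('tool x',np.round(M[:,0],3),'y',np.round(M[:,1],3),'z',np.round(M[:,2],4),'yaw x %.2f'%np.degrees(np.arctan2(M[1,0],M[0,0])))
    print('shift(tool)',np.round(M.T@(np.array(pos)-s['eef_pos']),4))
    if yaw is not None:
        y=np.radians(yaw);X=np.array([np.cos(y),np.sin(y),0]);Z=np.array([0,0,-1.]);W=np.stack([X,np.cross(Z,X),Z],1)
        print('turn(tool deg)',np.round(np.degrees(R.from_matrix(M.T@W).as_rotvec()),2))
E
python3 - <<'E'
from h import *
st(); plan([.532,-.003,.25],0)
C=cloud(load('top0'))
f=load('top0');print(np.round(px(f,388,280),3),np.round(px(f,424,137),3),np.round(px(f,165,125),3),np.round(px(f,359,118),3),np.round(px(f,242,118),3))
print(np.round(load('wrist0')['hand_eye'],3))
E
```

```text
t 0.15 pos [ 0.2008 -0.5384  0.238 ] rot [-3.0905 -0.5572 -0.    ] F [ 1.18 -0.3  -0.75] gap 0.0884 q [-1.42   0.181  1.608 -0.     1.354 -0.206]
tool x [0.937 0.349 0.   ] y [ 0.349 -0.937 -0.001] z [-2.0e-04  1.3e-03 -1.0e+00] yaw x 20.44
shift(tool) [ 0.4974 -0.386  -0.0114]
turn(tool deg) [-0.07 -0.   20.44]
[ 0.31  -0.281  0.177] [ 0.666 -0.41   0.116] [0.727 0.258 0.077] [ 0.731 -0.254  0.085] [0.743 0.054 0.075]
[[ 0.    -0.951 -0.309  0.081]
 [ 1.     0.    -0.     0.   ]
 [ 0.    -0.309  0.951 -0.146]
 [ 0.     0.     0.     1.   ]]
```

View pics/c_b.png

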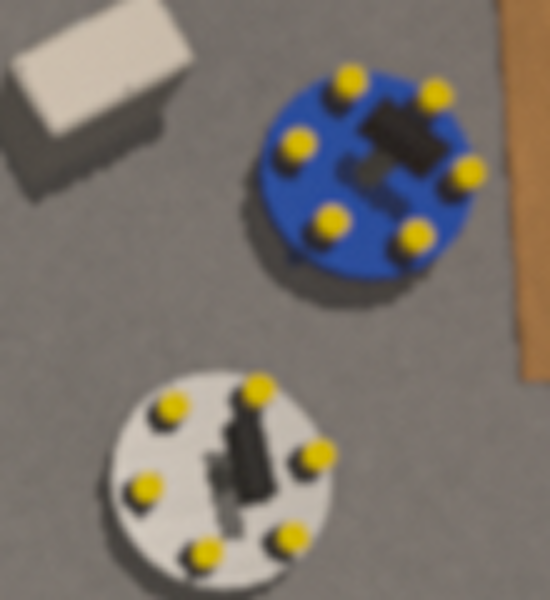

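Call:
drive_tool --motion '[{"x": 0.048,"y": -0.0375,"z": -0.006,"jaw": -1},{"x": 0.048,"y": -0.0375,"z": -0.006,"jaw": -1},{"x": 0.048,"y": -0.0375,"z": -0.006,"jaw": -1},{"x": 0.048,"y": -0.0375,"z": -0.006,"jaw": -1},{"x": 0.048,"y": -0.0375,"z": -0.006,"jaw": -1},{"x": 0.048,"y": -0.0375,"z": -0.006,"jaw": -1},{"x": 0.048,"y": -0.0375,"z": -0.006,"jaw": -1},{"x": 0.048,"y": -0.0375,"z": -0.006,"jaw": -1}]'

```text
invalid input
```

Call:
drive_tool --motion '[{"x": 0.048,"y": -0.037,"z": 0.01,"jaw": -1},{"x": 0.048,"y": -0.037,"z": 0.01,"jaw": -1},{"x": 0.017,"y": -0.012,"z": 0.01,"rz": 10.2,"jaw": -1},{"rz": 10.2,"jaw": -1},{"jaw": -1},{"jaw": -1}]'

```text
invalid input
```

```bash
python3 - <<'E'
from h import *
st()
f=grab('wrist','w1'); C=cloud(f)
plan([.532,-.003,.121],0)
m=(C[...,2]>.15)&(C[...,2]<.165)&(np.hypot(C[...,0]-.532,C[...,1]+.003)<.03)
print('knob',m.sum(),C[m].min(0),C[m].max(0),(C[m].min(0)+C[m].max(0))/2, cv2.minEnclosingCircle(C[m][:,:2].astype(np.float32)))
E
```

```text
t 0.15 pos [ 0.2008 -0.5384  0.238 ] rot [-3.0905 -0.5572 -0.    ] F [ 1.18 -0.3  -0.75] gap 0.0884 q [-1.42   0.181  1.608 -0.     1.354 -0.206]
tool x [0.937 0.349 0.   ] y [ 0.349 -0.937 -0.001] z [-1.0e-04  1.1e-03 -1.0e+00] yaw x 20.44
shift(tool) [ 0.4973 -0.386   0.1177]
turn(tool deg) [-0.06 -0.   20.44]Traceback (most recent call last):
  File "<stdin>", line 6, in <module>
    return umr_minimum(a, axis, None, out, keepdims, initial, where)
ValueError: zero-size array to reduction operation minimum which has no identity
```

View pics/w1.png

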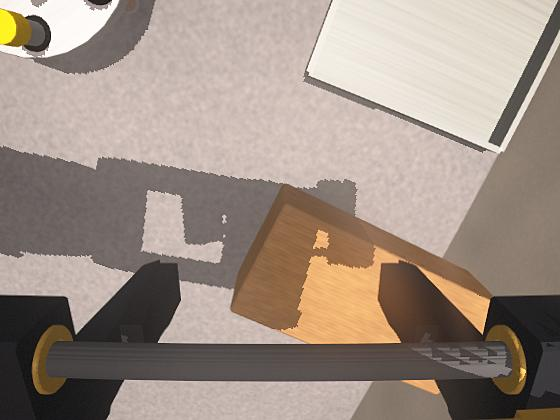

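The call was refused and nothing moved. It may require every key, so I'll fill all of them in.

Call:
drive_tool --motion '[{"x": 0.048,"y": -0.0375,"z": -0.006,"rx": 0,"ry": 0,"rz": 0,"jaw": -1},{"x": 0.048,"y": -0.0375,"z": -0.006,"rx": 0,"ry": 0,"rz": 0,"jaw": -1}]'

```text
clock: 0.45
eef_pos: [0.2648, -0.4338, 0.2502]
eef_rot: [-3.091, -0.554, -0.0]
ft_force: [0.6, 0.4, 0.5]
finger_gap: 0.0882
```

Call:
drive_tool --motion '[{"x": 0.048,"y": -0.0375,"z": -0.006,"rx": 0,"ry": 0,"rz": 0,"jaw": -1},{"x": 0.048,"y": -0.0375,"z": -0.006,"rx": 0,"ry": 0,"rz": 0,"jaw": -1},{"x": 0.048,"y": -0.0375,"z": -0.006,"rx": 0,"ry": 0,"rz": 0,"jaw": -1},{"x": 0.048,"y": -0.0375,"z": -0.006,"rx": 0,"ry": 0,"rz": 0,"jaw": -1},{"x": 0.048,"y": -0.0375,"z": 0,"rx": 0,"ry": 0,"rz": 0,"jaw": -1},{"x": 0.048,"y": -0.0375,"z": 0,"rx": 0,"ry": 0,"rz": 0,"jaw": -1},{"x": 0.048,"y": -0.0375,"z": 0,"rx": 0,"ry": 0,"rz": 0,"jaw": -1},{"x": 0.048,"y": -0.0375,"z": 0,"rx": 0,"ry": 0,"rz": 0,"jaw": -1}]'

```text
clock: 1.45
eef_pos: [0.5204, -0.0178, 0.2748]
eef_rot: [3.091, 0.558, 0.001]
ft_force: [1.1, -1.5, 0.2]
finger_gap: 0.0881
```

Call:
drive_tool --motion '[{"x": 0.017,"y": -0.011,"z": 0.02,"rx": 0,"ry": 0,"rz": 10.2,"jaw": -1},{"x": 0,"y": 0,"z": 0.01,"rx": 0,"ry": 0,"rz": 10.2,"jaw": -1},{"x": 0,"y": 0,"z": 0,"rx": 0,"ry": 0,"rz": 0,"jaw": -1},{"x": 0,"y": 0,"z": 0,"rx": 0,"ry": 0,"rz": 0,"jaw": -1}]'

```text
clock: 1.95
eef_pos: [0.5319, -0.0038, 0.2452]
eef_rot: [3.141, 0.006, 0.001]
ft_force: [-0.3, 0.2, -0.4]
finger_gap: 0.0879
```

```bash
python3 - <<'E'
from h import *
st()
f=grab('wrist','w1'); C=cloud(f)
plan([.532,-.003,.121],0)
m=(C[...,2]>.15)&(C[...,2]<.165)&(np.hypot(C[...,0]-.532,C[...,1]+.003)<.03)
print('knob',m.sum(),C[m].min(0),C[m].max(0),(C[m].min(0)+C[m].max(0))/2, cv2.minEnclosingCircle(C[m][:,:2].astype(np.float32)))
E
```

```text
t 1.95 pos [ 0.5319 -0.0038  0.2452] rot [3.1415e+00 5.9000e-03 8.0000e-04] F [-0.27  0.23 -0.41] gap 0.0879 q [-0.23   0.078  1.708 -0.     1.355  1.337]
tool x [1.    0.003 0.001] y [ 0.003 -1.     0.   ] z [ 1.e-03 -2.e-04 -1.e+00] yaw x 0.16
shift(tool) [-1.000e-04 -1.000e-03  1.244e-01]
turn(tool deg) [ 0.01 -0.06  0.16]
knob 1191 [ 0.52017317 -0.01660253  0.15000529] [0.54554392 0.00863423 0.16023137] [ 0.53285854 -0.00398415  0.15511833] ((0.5330227017402649, -0.004133379086852074), 0.012920195236802101)
```

View pics/w1.png

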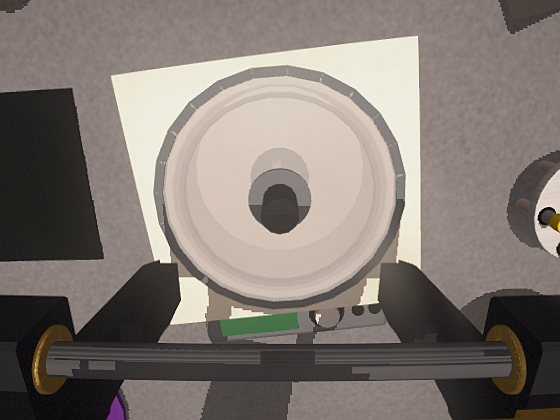

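The wrist view shows the knob at (280,200), which puts it at (0.533, -0.004). That agrees with the top view. I'll go down and grip it.

Call:
drive_tool --motion '[{"x": 0.001,"y": 0,"z": 0.05,"rx": 0,"ry": 0,"rz": 0,"jaw": -1},{"x": 0,"y": 0,"z": 0.05,"rx": 0,"ry": 0,"rz": 0,"jaw": -1},{"x": 0,"y": 0,"z": 0.0235,"rx": 0,"ry": 0,"rz": 0,"jaw": -1},{"x": 0,"y": 0,"z": 0,"rx": 0,"ry": 0,"rz": 0,"jaw": 1},{"x": 0,"y": 0,"z": 0,"rx": 0,"ry": 0,"rz": 0,"jaw": 1},{"x": 0,"y": 0,"z": 0,"rx": 0,"ry": 0,"rz": 0,"jaw": 1},{"x": 0,"y": 0,"z": 0,"rx": 0,"ry": 0,"rz": 0,"jaw": 1},{"x": 0,"y": 0,"z": 0,"rx": 0,"ry": 0,"rz": 0,"jaw": 1}]'

```text
clock: 3.0
eef_pos: [0.533, -0.0035, 0.1218]
eef_rot: [3.141, 0.001, 0.002]
ft_force: [0.4, -0.3, -0.3]
finger_gap: 0.0397
```

Call:
drive_tool --motion '[{"x": 0,"y": 0,"z": 0,"rx": 0,"ry": 0,"rz": 0,"jaw": 1},{"x": 0,"y": 0,"z": 0,"rx": 0,"ry": 0,"rz": 0,"jaw": 1},{"x": 0,"y": 0,"z": 0,"rx": 0,"ry": 0,"rz": 0,"jaw": 1},{"x": 0,"y": 0,"z": 0,"rx": 0,"ry": 0,"rz": 0,"jaw": 1}]'

```text
clock: 3.5
eef_pos: [0.5328, -0.0035, 0.1213]
eef_rot: [3.142, 0.001, 0.0]
ft_force: [-1.7, -1.0, 1.0]
finger_gap: 0.0253
```

Call:
drive_tool --motion '[{"x": 0,"y": 0,"z": -0.01,"rx": 0,"ry": 0,"rz": 0,"jaw": 1},{"x": 0,"y": 0,"z": -0.02,"rx": 0,"ry": 0,"rz": 0,"jaw": 1},{"x": 0,"y": 0,"z": -0.03,"rx": 0,"ry": 0,"rz": 0,"jaw": 1},{"x": 0,"y": 0,"z": -0.01,"rx": 0,"ry": 0,"rz": 0,"jaw": 1},{"x": 0,"y": 0,"z": 0,"rx": 0,"ry": 0,"rz": 0,"jaw": 1}]'

```text
clock: 4.12
eef_pos: [0.533, -0.0035, 0.1917]
eef_rot: [3.141, 0.001, 0.002]
ft_force: [-0.7, -0.5, -2.5]
finger_gap: 0.0253
```

```bash
python3 - <<'E'
from h import *
st(); plan([.518,.2985,.03],0)
f=grab('side','s1'); f=grab('wrist','w2')
C=cloud(f);m=(abs(C[...,2]-.003)<.012)&(f['pixels'].max(-1)<60)&(C[...,1]>.15)
n,l,s,ce=cv2.connectedComponentsWithStats(m.astype(np.uint8));i=1+s[1:,4].argmax();print(cv2.minAreaRect(C[l==i][:,:2].astype(np.float32)*1000),C[l==i].max(0))
E
```

```text
t 4.125 pos [ 0.533  -0.0035  0.1917] rot [3.1413e+00 1.2000e-03 1.9000e-03] F [-0.7  -0.54 -2.53] gap 0.0253 q [-0.23   0.135  1.76   0.     1.246  1.341]
tool x [1.    0.001 0.001] y [ 0.001 -1.     0.   ] z [ 1.2e-03 -2.0e-04 -1.0e+00] yaw x 0.04
shift(tool) [-0.015  -0.3021  0.1616]
turn(tool deg) [ 0.01 -0.07  0.04]
((518.8944091796875, 237.452880859375), (75.99893188476562, 200.51170349121094), 82.6717529296875) [0.61608694 0.28792991 0.00613749]
```

View pics/s1.png

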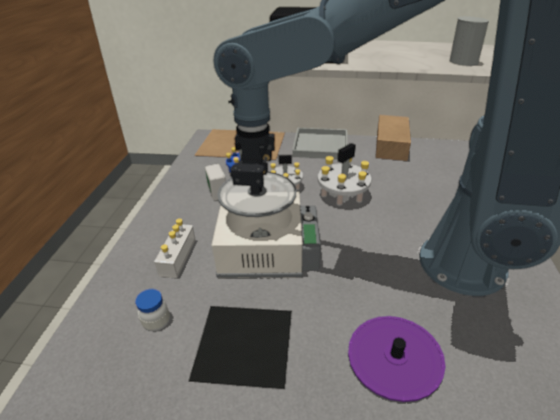

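View pics/w2.png

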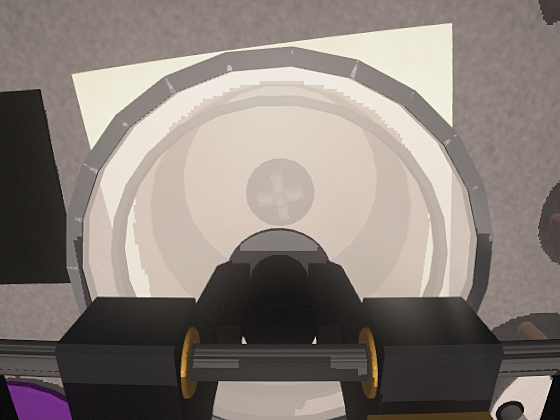

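Call:
drive_tool --motion '[{"x": 0,"y": -0.03,"z": 0,"rx": 0,"ry": 0,"rz": 0,"jaw": 1},{"x": -0.003,"y": -0.05,"z": 0,"rx": 0,"ry": 0,"rz": 0,"jaw": 1},{"x": -0.003,"y": -0.05,"z": 0,"rx": 0,"ry": 0,"rz": 0,"jaw": 1},{"x": -0.003,"y": -0.05,"z": 0,"rx": 0,"ry": 0,"rz": 0,"jaw": 1},{"x": -0.003,"y": -0.05,"z": 0,"rx": 0,"ry": 0,"rz": 0,"jaw": 1},{"x": -0.003,"y": -0.05,"z": 0.02,"rx": 0,"ry": 0,"rz": 0,"jaw": 1},{"x": 0,"y": -0.022,"z": 0.03,"rx": 0,"ry": 0,"rz": 0,"jaw": 1},{"x": 0,"y": 0,"z": 0.04,"rx": 0,"ry": 0,"rz": 0,"jaw": 1}]'

```text
clock: 5.22
eef_pos: [0.5169, 0.3005, 0.0996]
eef_rot: [-3.141, -0.006, -0.0]
ft_force: [-0.1, -0.3, -2.3]
finger_gap: 0.0253
```

Call:
drive_tool --motion '[{"x": 0,"y": 0,"z": 0.03,"rx": 0,"ry": 0,"rz": 0,"jaw": 1},{"x": 0,"y": 0,"z": 0.02,"rx": 0,"ry": 0,"rz": 0,"jaw": 1},{"x": 0,"y": 0,"z": 0,"rx": 0,"ry": 0,"rz": 0,"jaw": 1}]'

```text
clock: 5.6
eef_pos: [0.5159, 0.2978, 0.049]
eef_rot: [3.14, 0.001, -0.007]
ft_force: [-0.2, 0.3, -2.1]
finger_gap: 0.0253
```

```bash
python3 - <<'E'
from h import *
st(); plan([.518,.2985,.022],0)
f=grab('wrist','w3'); 
E
```

```text
t 5.6 pos [0.5159 0.2978 0.049 ] rot [ 3.1402e+00  8.0000e-04 -6.7000e-03] F [-0.19  0.33 -2.05] gap 0.0253 q [0.324 0.46  1.67  0.    1.016 1.895]
tool x [ 1.     0.001 -0.004] y [ 0.001 -1.     0.001] z [-0.0043 -0.0014 -1.    ] yaw x 0.03
shift(tool) [ 0.0022 -0.0007  0.027 ]
turn(tool deg) [0.08 0.25 0.03]
```

View pics/w3.png

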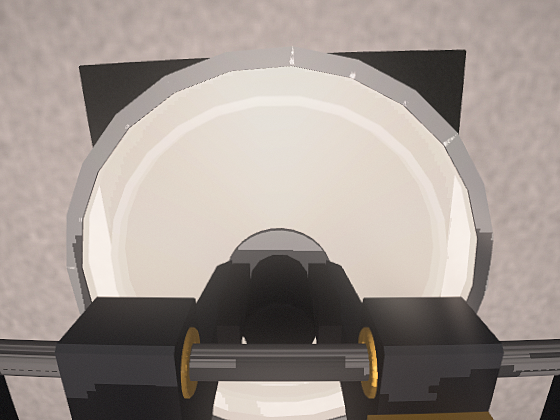

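The wrist view shows the lid level over the mat, with the mat corners at (80,67) and (465,50) even about it. I'll lower it the rest of the way slowly.

Call:
drive_tool --motion '[{"x": 0.002,"y": -0.0005,"z": 0.015,"rx": 0,"ry": 0,"rz": 0,"jaw": 1},{"x": 0,"y": 0,"z": 0.008,"rx": 0,"ry": 0,"rz": 0,"jaw": 1},{"x": 0,"y": 0,"z": 0.003,"rx": 0,"ry": 0,"rz": 0,"jaw": 1},{"x": 0,"y": 0,"z": 0,"rx": 0,"ry": 0,"rz": 0,"jaw": 1}]'

```text
clock: 6.15
eef_pos: [0.5194, 0.299, 0.0251]
eef_rot: [3.142, 0.001, -0.0]
ft_force: [-0.3, -0.1, -2.3]
finger_gap: 0.0248
```

Call:
drive_tool --motion '[{"x": 0,"y": 0,"z": 0.001,"rx": 0,"ry": 0,"rz": 0,"jaw": 1},{"x": 0,"y": 0,"z": 0.001,"rx": 0,"ry": 0,"rz": 0,"jaw": 1},{"x": 0,"y": 0,"z": 0,"rx": 0,"ry": 0,"rz": 0,"jaw": 1}]'

```text
clock: 6.52
eef_pos: [0.5195, 0.299, 0.0233]
eef_rot: [-3.142, -0.001, -0.0]
ft_force: [0.7, 0.6, -1.5]
finger_gap: 0.0253
```

Call:
drive_tool --motion '[{"x": 0,"y": 0,"z": 0.001,"rx": 0,"ry": 0,"rz": 0,"jaw": 1},{"x": 0,"y": 0,"z": 0.0005,"rx": 0,"ry": 0,"rz": 0,"jaw": 1},{"x": 0,"y": 0,"z": 0,"rx": 0,"ry": 0,"rz": 0,"jaw": 1}]'

```text
clock: 6.9
eef_pos: [0.5197, 0.299, 0.0223]
eef_rot: [-3.142, -0.001, -0.0]
ft_force: [-2.4, -0.9, 4.5]
finger_gap: 0.0248
```

Contact at +4.5 N, so the lid is resting on the mat. I'll open and rise.

Call:
drive_tool --motion '[{"x": 0,"y": 0,"z": 0,"rx": 0,"ry": 0,"rz": 0,"jaw": -1},{"x": 0,"y": 0,"z": 0,"rx": 0,"ry": 0,"rz": 0,"jaw": -1},{"x": 0,"y": 0,"z": 0,"rx": 0,"ry": 0,"rz": 0,"jaw": -1},{"x": 0,"y": 0,"z": 0,"rx": 0,"ry": 0,"rz": 0,"jaw": -1},{"x": 0,"y": 0,"z": -0.02,"rx": 0,"ry": 0,"rz": 0,"jaw": -1},{"x": 0,"y": 0,"z": -0.06,"rx": 0,"ry": 0,"rz": 0,"jaw": -1},{"x": 0,"y": 0,"z": -0.06,"rx": 0,"ry": 0,"rz": 0,"jaw": -1},{"x": 0,"y": 0,"z": -0.06,"rx": 0,"ry": 0,"rz": 0,"jaw": -1}]'

```text
clock: 7.9
eef_pos: [0.5194, 0.299, 0.2253]
eef_rot: [-3.141, -0.001, -0.003]
ft_force: [0.7, 0.4, -0.9]
finger_gap: 0.0883
```

Call:
drive_tool --motion '[{"x": 0.002,"y": 0.0625,"z": 0,"rx": 0,"ry": 0,"rz": 0,"jaw": -1},{"x": 0.002,"y": 0.0625,"z": 0,"rx": 0,"ry": 0,"rz": 0,"jaw": -1},{"x": 0.002,"y": 0.0625,"z": 0,"rx": 0,"ry": 0,"rz": 0,"jaw": -1},{"x": 0.002,"y": 0.0625,"z": 0,"rx": 0,"ry": 0,"rz": 0,"jaw": -1},{"x": 0,"y": 0.05,"z": 0,"rx": 0,"ry": 0,"rz": 0,"jaw": -1},{"x": 0,"y": 0,"z": 0,"rx": 0,"ry": 0,"rz": 0,"jaw": -1},{"x": 0,"y": 0,"z": 0,"rx": 0,"ry": 0,"rz": 0,"jaw": -1}]'

```text
clock: 8.78
eef_pos: [0.5278, -0.0006, 0.2227]
eef_rot: [-3.141, -0.0, -0.002]
ft_force: [-0.1, -0.2, -0.3]
finger_gap: 0.0884
```

```bash
python3 - <<'E'
from h import *
st()
f=grab('wrist','w4'); crop('w4',180,100,380,250,'w4c',4)
f=grab('side','s2')
E
```

```text
t 8.775 pos [ 0.5278 -0.0006  0.2227] rot [-3.1413e+00 -2.0000e-04 -1.8000e-03] F [-0.14 -0.21 -0.27] gap 0.0884 q [-2.270e-01  9.000e-02  1.743e+00  1.000e-03  1.308e+00  1.344e+00]
```

View pics/w4.png

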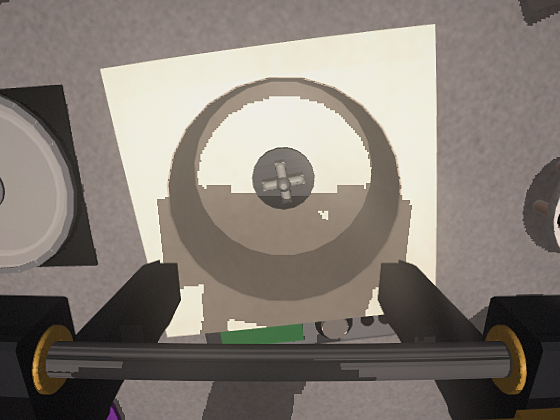

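View pics/s2.png

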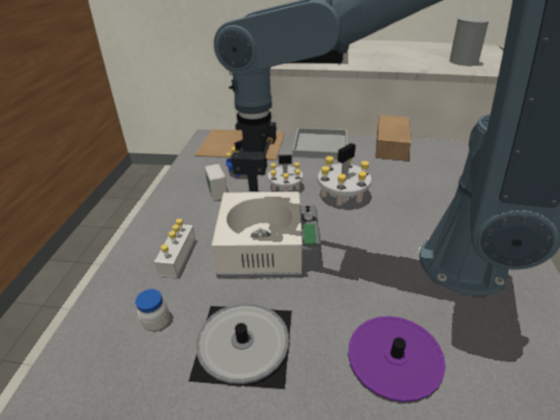

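The lid lies flat on the mat. The cross-shaped spindle shows at about (284,183), so I'll measure its position and yaw.

```bash
python3 - <<'E'
from h import *
crop('w4',240,140,330,220,'w4c',8)
f=load('w4');C=cloud(f)
m=(C[...,2]>.056)&(C[...,2]<.075)&(np.hypot(C[...,0]-.533,C[...,1]+.004)<.03)
P=C[m];print(m.sum(),P.min(0),P.max(0))
print('top of tip',C[m][P[:,2].argsort()[-10:]].mean(0))
# fit cross in xy: minimize model
from scipy.optimize import minimize
F=P[abs(P[:,2]-.061)<.003]
print(len(F),F.mean(0))
def cost(p):
    c,s=np.cos(p[2]),np.sin(p[2]);d=(F[:,:2]-p[:2])@np.array([[c,-s],[s,c]])
    a=np.abs(d); in1=np.maximum(a-[.018,.004],0);in2=np.maximum(a-[.004,.018],0)
    return np.mean(np.minimum((in1**2).sum(1),(in2**2).sum(1)))*1e6+ .0*0
best=min((minimize(cost,[F[:,0].mean(),F[:,1].mean(),np.radians(a)],method='Nelder-Mead',options=dict(xatol=1e-5,fatol=1e-9,maxiter=2000)) for a in range(-45,45,10)),key=lambda r:r.fun)
print(best.x,np.degrees(best.x[2]),best.fun)
# seat disc z~.045
m=(abs(C[...,2]-.045)<.005)&(np.hypot(C[...,0]-.533,C[...,1]+.004)<.035);print('seat',m.sum(),cv2.minEnclosingCircle(C[m][:,:2].astype(np.float32)))
# lid check in side/top
E
```

```text
704 [ 0.51494421 -0.02223132  0.05616887] [0.55113105 0.01379292 0.07217746]
top of tip [ 0.53283941 -0.00380097  0.07141759]
485 [ 0.53363733 -0.00387401  0.06050825]
[ 0.53280739 -0.00407931 -1.38377563] -79.28450336950773 0.0
seat 2250 ((0.5327054262161255, -0.004097314085811377), 0.028055040165781975)
```

View pics/w4c.png

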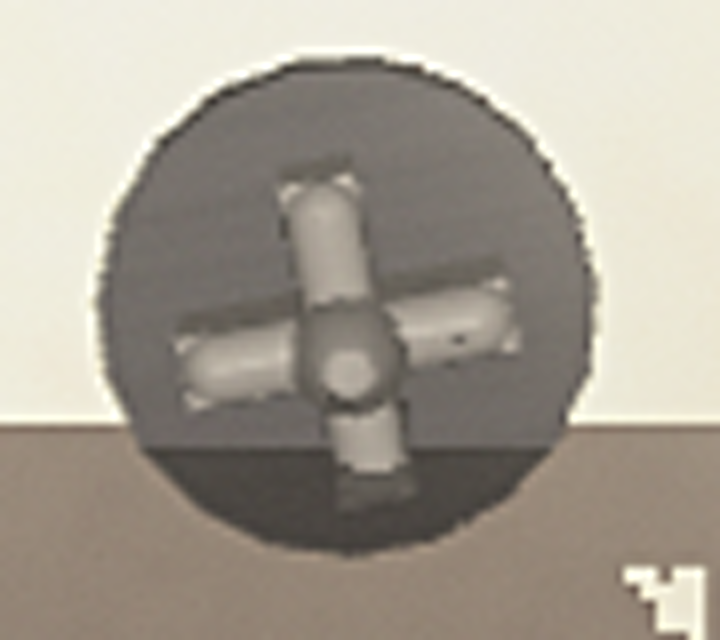

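```bash
python3 - <<'E'
from h import *
f=load('w4');C=cloud(f)
p=[px(f,240+x/8-.5*7/8*0,140+y/8,.058)[:2] for x,y in [(320,190),(373,482),(195,375),(510,315)]]
for a,b in [(1,0),(3,2)]:
    d=p[b]-p[a]; print(np.degrees(np.arctan2(d[1],d[0])),np.linalg.norm(d),(p[a]+p[b])/2)
P=C[(C[...,2]>.056)&(C[...,2]<.066)&(np.hypot(C[...,0]-.533,C[...,1]+.004)<.03)]
c=np.array([.5328,-.004]);d=P[:,:2]-c;r=np.hypot(*d.T);k=r>.009
z=np.mean(np.exp(4j*np.arctan2(d[k,1],d[k,0]))*r[k]);print('yaw mod90',np.degrees(np.angle(z))/4,abs(z)/r[k].mean())
plan([.504,-.314,.24],9.5)
E
```

```text
10.255420673583247 0.03249974661626025 [ 0.5329699 -0.0044971]
101.12160971417984 0.03424278896398281 [ 0.53221444 -0.00504774]
yaw mod90 11.078841109723111 0.7608017813170249
tool x [1.    0.002 0.001] y [ 0.002 -1.    -0.   ] z [ 6.e-04  2.e-04 -1.e+00] yaw x 0.13
shift(tool) [-0.0244  0.3143 -0.0179]
turn(tool deg) [-0.01 -0.03 -9.37]
```

Call:
drive_tool --motion '[{"x": -0.004,"y": 0.06,"z": -0.01,"rx": 0,"ry": 0,"rz": 0,"jaw": -1},{"x": -0.004,"y": 0.06,"z": -0.01,"rx": 0,"ry": 0,"rz": 0,"jaw": -1},{"x": -0.004,"y": 0.06,"z": 0,"rx": 0,"ry": 0,"rz": 0,"jaw": -1},{"x": -0.004,"y": 0.06,"z": 0,"rx": 0,"ry": 0,"rz": 0,"jaw": -1},{"x": -0.004,"y": 0.055,"z": 0,"rx": 0,"ry": 0,"rz": 0,"jaw": -1},{"x": -0.004,"y": 0.019,"z": 0,"rx": 0,"ry": 0,"rz": -9.4,"jaw": -1},{"x": 0,"y": 0,"z": 0,"rx": 0,"ry": 0,"rz": 0,"jaw": -1},{"x": 0,"y": 0,"z": 0,"rx": 0,"ry": 0,"rz": 0,"jaw": -1}]'

```text
clock: 9.88
eef_pos: [0.5046, -0.3131, 0.2416]
eef_rot: [-3.13, -0.257, 0.0]
ft_force: [-0.0, -0.4, 0.6]
finger_gap: 0.088
```

```bash
python3 - <<'E'
from h import *
st()
f=grab('wrist','w5'); C=cloud(f)
m=(C[...,2]>.114)&(C[...,2]<.13)&(np.hypot(C[...,0]-.504,C[...,1]+.314)<.04)
P=C[m];print(m.sum(),P.min(0),P.max(0)); r=cv2.minAreaRect(P[:,:2].astype(np.float32)*1000);print(r)
m=(abs(C[...,2]-.12)<.002)&(np.hypot(C[...,0]-.504,C[...,1]+.314)<.04);P=C[m]
print('top only',cv2.minAreaRect(P[:,:2].astype(np.float32)*1000),P[:,2].mean())
plan([r[0][0]/1000,r[0][1]/1000,.086],9.5)
E
```

```text
t 9.875 pos [ 0.5046 -0.3131  0.2416] rot [-3.1304e+00 -2.5660e-01  1.0000e-04] F [-0.02 -0.4   0.61] gap 0.088 q [-0.755  0.22   1.555  0.     1.367  0.652]
1045 [ 0.48194656 -0.32587053  0.11437531] [ 0.52664039 -0.30632216  0.12269188]
((504.4530944824219, -316.34942626953125), (43.9457893371582, 13.511344909667969), 9.176872253417969)
top only ((504.4296875, -316.3544921875), (43.898956298828125, 13.506714820861816), 9.156229019165039) 0.12024944542649166
tool x [0.986 0.164 0.   ] y [ 0.164 -0.986 -0.   ] z [ 0.e+00  5.e-04 -1.e+00] yaw x 9.43
shift(tool) [-0.0007  0.0033  0.1557]
turn(tool deg) [-0.03 -0.01 -0.07]
```

View pics/w5.png

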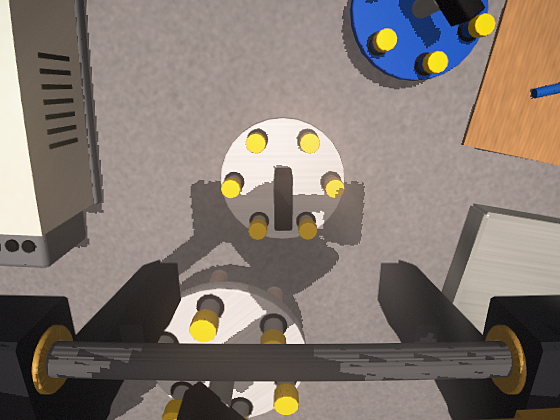

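The handle top is at about (283,198), which gives (0.504, -0.316), yaw 9.2° and a 44 x 13.5 mm outline at z = 0.120. All of that matches the description. I'll go down and grip.

Call:
drive_tool --motion '[{"x": -0.0005,"y": 0.003,"z": 0.05,"rx": 0,"ry": 0,"rz": 0,"jaw": -1},{"x": 0,"y": 0,"z": 0.05,"rx": 0,"ry": 0,"rz": 0,"jaw": -1},{"x": 0,"y": 0,"z": 0.04,"rx": 0,"ry": 0,"rz": 0,"jaw": -1},{"x": 0,"y": 0,"z": 0.0155,"rx": 0,"ry": 0,"rz": 0.3,"jaw": -1},{"x": 0,"y": 0,"z": 0,"rx": 0,"ry": 0,"rz": 0,"jaw": -1},{"x": 0,"y": 0,"z": 0,"rx": 0,"ry": 0,"rz": 0,"jaw": -1}]'

```text
clock: 10.68
eef_pos: [0.5052, -0.3186, 0.0883]
eef_rot: [3.129, 0.25, 0.004]
ft_force: [-0.7, -0.3, -0.7]
finger_gap: 0.0881
```

```bash
python3 - <<'E'
from h import *
st(); plan([.5044,-.3163,.086],9.2)
E
```

```text
t 10.675 pos [ 0.5052 -0.3186  0.0883] rot [3.1291 0.2505 0.0035] F [-0.74 -0.27 -0.67] gap 0.0881 q [-0.761  0.4    1.66   0.     1.078  0.65 ]
tool x [0.987 0.159 0.002] y [ 0.159 -0.987  0.003] z [ 0.0024 -0.0023 -1.    ] yaw x 9.15
shift(tool) [-0.0005 -0.0025  0.0023]
turn(tool deg) [ 0.15 -0.12 -0.05]
```

Call:
drive_tool --motion '[{"x": -0.0005,"y": -0.0022,"z": 0.002,"rx": 0,"ry": 0,"rz": 0,"jaw": -1},{"x": 0,"y": 0,"z": 0,"rx": 0,"ry": 0,"rz": 0,"jaw": -1}]'

```text
clock: 10.92
eef_pos: [0.5034, -0.316, 0.0851]
eef_rot: [3.131, 0.25, 0.001]
ft_force: [-0.4, -0.7, 0.1]
finger_gap: 0.0878
```

```bash
python3 - <<'E'
from h import *
st(); plan([.5044,-.3163,.086],9.2); grab('wrist','w6')
E
```

```text
t 10.925 pos [ 0.5034 -0.316   0.0851] rot [3.1306e+00 2.5030e-01 1.5000e-03] F [-0.43 -0.7   0.13] gap 0.0878 q [-0.76   0.4    1.668  0.     1.073  0.651]
tool x [0.987 0.159 0.001] y [ 0.159 -0.987  0.001] z [ 1.e-03 -9.e-04 -1.e+00] yaw x 9.14
shift(tool) [ 0.0009  0.0004 -0.0009]
turn(tool deg) [ 0.06 -0.05 -0.06]
```

View pics/w6.png

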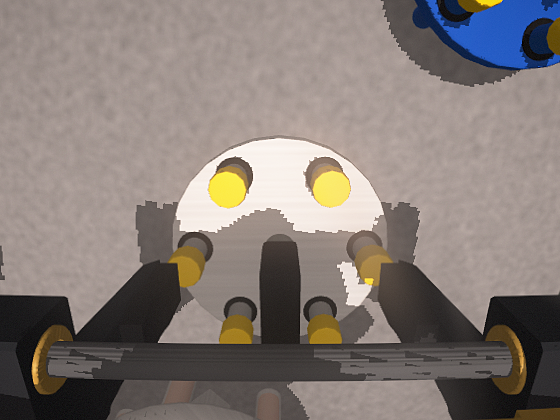

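The handle at about (280,290) is centred between the jaws, so I'll close.

Call:
drive_tool --motion '[{"x": 0.0005,"y": 0,"z": 0,"rx": 0,"ry": 0,"rz": 0,"jaw": 1},{"x": 0,"y": 0,"z": 0,"rx": 0,"ry": 0,"rz": 0,"jaw": 1},{"x": 0,"y": 0,"z": 0,"rx": 0,"ry": 0,"rz": 0,"jaw": 1},{"x": 0,"y": 0,"z": 0,"rx": 0,"ry": 0,"rz": 0,"jaw": 1},{"x": 0,"y": 0,"z": 0,"rx": 0,"ry": 0,"rz": 0,"jaw": 1},{"x": 0,"y": 0,"z": 0,"rx": 0,"ry": 0,"rz": 0,"jaw": 1},{"x": 0,"y": 0,"z": 0,"rx": 0,"ry": 0,"rz": 0,"jaw": 1},{"x": 0,"y": 0,"z": 0,"rx": 0,"ry": 0,"rz": 0,"jaw": 1}]'

```text
clock: 11.98
eef_pos: [0.5036, -0.3159, 0.0842]
eef_rot: [3.131, 0.25, 0.0]
ft_force: [0.5, -0.9, -0.2]
finger_gap: 0.0147
```

Call:
drive_tool --motion '[{"x": 0,"y": 0,"z": 0,"rx": 0,"ry": 0,"rz": 0,"jaw": 1},{"x": 0,"y": 0,"z": 0,"rx": 0,"ry": 0,"rz": 0,"jaw": 1},{"x": 0,"y": 0,"z": 0,"rx": 0,"ry": 0,"rz": 0,"jaw": 1}]'

```text
clock: 12.35
eef_pos: [0.5037, -0.3159, 0.0842]
eef_rot: [3.131, 0.25, 0.0]
ft_force: [0.2, -1.3, -0.3]
finger_gap: 0.0147
```

Call:
drive_tool --motion '[{"x": 0,"y": 0,"z": -0.01,"rx": 0,"ry": 0,"rz": 0,"jaw": 1},{"x": 0,"y": 0,"z": -0.03,"rx": 0,"ry": 0,"rz": 0,"jaw": 1},{"x": 0,"y": 0,"z": -0.04,"rx": 0,"ry": 0,"rz": 0,"jaw": 1},{"x": 0,"y": 0,"z": -0.04,"rx": 0,"ry": 0,"rz": 0,"jaw": 1},{"x": 0,"y": 0,"z": -0.03,"rx": 0,"ry": 0,"rz": 0,"jaw": 1},{"x": 0,"y": 0,"z": 0,"rx": 0,"ry": 0,"rz": 0,"jaw": 1},{"x": 0,"y": 0,"z": 0,"rx": 0,"ry": 0,"rz": 0,"jaw": 1}]'

```text
clock: 13.22
eef_pos: [0.5028, -0.315, 0.2325]
eef_rot: [-3.129, -0.25, 0.003]
ft_force: [0.5, -0.2, -5.7]
finger_gap: 0.0147
```

```bash
python3 - <<'E'
from h import *
st(); plan([.5321,-.0036,.234],10.9); grab('side','s3');grab('wrist','w7')
E
```

```text
t 13.225 pos [ 0.5028 -0.315   0.2325] rot [-3.1295e+00 -2.5030e-01  2.8000e-03] F [ 0.46 -0.23 -5.7 ] gap 0.0147 q [-0.759  0.228  1.564  0.     1.352  0.652]
tool x [ 0.987  0.159 -0.002] y [ 0.159 -0.987 -0.002] z [-0.002  0.002 -1.   ] yaw x 9.14
shift(tool) [ 0.0784 -0.3028 -0.0009]
turn(tool deg) [-0.13  0.09 -1.76]
```

View pics/s3.png

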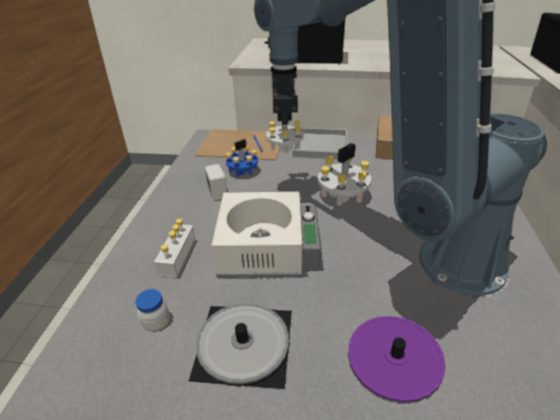

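View pics/w7.png

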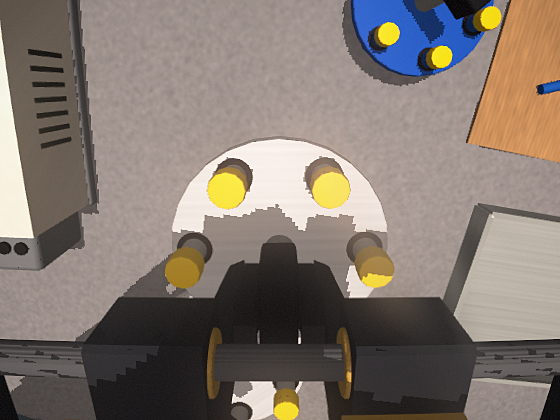

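Call:
drive_tool --motion '[{"x": 0.006,"y": -0.0228,"z": 0,"rx": 0,"ry": 0,"rz": 0,"jaw": 1},{"x": 0.012,"y": -0.046,"z": 0,"rx": 0,"ry": 0,"rz": 0,"jaw": 1},{"x": 0.012,"y": -0.046,"z": 0,"rx": 0,"ry": 0,"rz": 0,"jaw": 1},{"x": 0.012,"y": -0.047,"z": 0,"rx": 0,"ry": 0,"rz": 0,"jaw": 1},{"x": 0.012,"y": -0.047,"z": 0,"rx": 0,"ry": 0,"rz": 0,"jaw": 1},{"x": 0.012,"y": -0.047,"z": 0,"rx": 0,"ry": 0,"rz": 0,"jaw": 1},{"x": 0.008,"y": -0.03,"z": 0,"rx": 0,"ry": 0,"rz": 0,"jaw": 1},{"x": 0.0044,"y": -0.017,"z": 0,"rx": 0,"ry": 0,"rz": -1.8,"jaw": 1}]'

```text
clock: 14.32
eef_pos: [0.5321, -0.0018, 0.2334]
eef_rot: [-3.126, -0.306, 0.002]
ft_force: [0.3, -0.1, -4.0]
finger_gap: 0.0146
```

Call:
drive_tool --motion '[{"x": 0,"y": 0,"z": 0,"rx": 0,"ry": 0,"rz": 0,"jaw": 1},{"x": 0,"y": 0,"z": 0,"rx": 0,"ry": 0,"rz": 0,"jaw": 1}]'

```text
clock: 14.58
eef_pos: [0.5328, -0.0052, 0.234]
eef_rot: [3.127, 0.299, -0.001]
ft_force: [-0.2, -0.2, -5.2]
finger_gap: 0.0147
```

```bash
python3 - <<'E'
from h import *
st(); plan([.5321,-.0036,.14],10.9); grab('side','s4');st();grab('wrist','w8');st()
f=load('w8');C=cloud(f)
m=(abs(C[...,2]-.11)<.004)&(f['pixels'].min(-1)>150)
P=C[m];print(P.mean(0))
f=load('side0')
E
```

```text
t 14.575 pos [ 0.5328 -0.0052  0.234 ] rot [ 3.1269e+00  2.9850e-01 -8.0000e-04] F [-0.16 -0.17 -5.23] gap 0.0147 q [-2.320e-01  9.100e-02  1.717e+00 -1.000e-03  1.333e+00  1.148e+00]
tool x [ 0.982  0.189 -0.001] y [ 0.189 -0.982  0.   ] z [-4.e-04 -5.e-04 -1.e+00] yaw x 10.91
shift(tool) [-0.0003 -0.0017  0.094 ]
turn(tool deg) [0.02 0.03 0.01]
t 14.625 pos [ 0.5329 -0.0054  0.2341] rot [ 3.1271e+00  2.9750e-01 -4.0000e-04] F [ 0.28 -0.36 -5.62] gap 0.0147 q [-0.233  0.091  1.717 -0.     1.333  1.148]
t 14.675 pos [ 0.5329 -0.0055  0.2341] rot [ 3.1273e+00  2.9700e-01 -4.0000e-04] F [-0.38 -0.24 -3.93] gap 0.0142 q [-0.233  0.091  1.717 -0.     1.333  1.148]
[0.58492907 0.00635857 0.11036125]
```

View pics/w8.png

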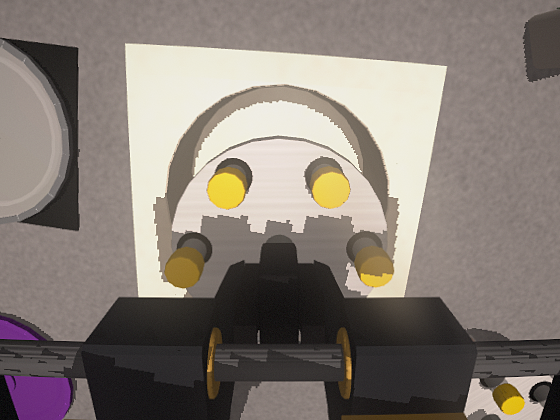

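View pics/s4.png

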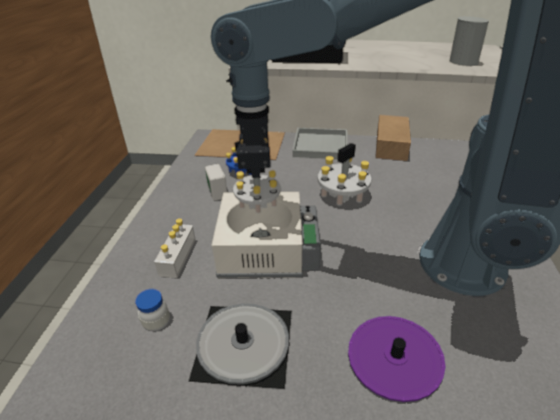

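Call:
drive_tool --motion '[{"x": -0.0003,"y": -0.0018,"z": 0.02,"rx": 0,"ry": 0,"rz": 0,"jaw": 1},{"x": 0,"y": 0,"z": 0.03,"rx": 0,"ry": 0,"rz": 0,"jaw": 1},{"x": 0,"y": 0,"z": 0.02,"rx": 0,"ry": 0,"rz": 0,"jaw": 1},{"x": 0,"y": 0,"z": 0.004,"rx": 0,"ry": 0,"rz": 0,"jaw": 1},{"x": 0,"y": 0,"z": 0,"rx": 0,"ry": 0,"rz": 0,"jaw": 1},{"x": 0,"y": 0,"z": 0,"rx": 0,"ry": 0,"rz": 0,"jaw": 1}]'

```text
clock: 15.42
eef_pos: [0.5331, -0.0031, 0.1614]
eef_rot: [3.127, 0.299, 0.003]
ft_force: [-0.0, 0.5, -4.9]
finger_gap: 0.0147
```

```bash
python3 - <<'E'
from h import *
st(); plan([.5321,-.0036,.119],10.9)
E
```

```text
t 15.425 pos [ 0.5331 -0.0031  0.1614] rot [3.1267 0.2988 0.0032] F [-0.02  0.45 -4.93] gap 0.0147 q [-0.229  0.171  1.785  0.     1.184  1.152]
tool x [0.982 0.189 0.002] y [ 0.189 -0.982  0.001] z [ 2.1e-03 -5.0e-04 -1.0e+00] yaw x 10.92
shift(tool) [-0.0012  0.0003  0.0424]
turn(tool deg) [ 0.05 -0.11  0.02]
```

Call:
drive_tool --motion '[{"x": -0.001,"y": 0.0002,"z": 0.004,"rx": 0,"ry": 0,"rz": 0,"jaw": 1},{"x": 0,"y": 0,"z": 0.005,"rx": 0,"ry": 0,"rz": 0,"jaw": 1},{"x": 0,"y": 0,"z": 0.004,"rx": 0,"ry": 0,"rz": 0,"jaw": 1},{"x": 0,"y": 0,"z": 0,"rx": 0,"ry": 0,"rz": 0,"jaw": 1},{"x": 0,"y": 0,"z": 0,"rx": 0,"ry": 0,"rz": 0,"jaw": 1}]'

```text
clock: 16.05
eef_pos: [0.5314, -0.003, 0.1472]
eef_rot: [-3.127, -0.3, 0.0]
ft_force: [-0.1, 0.1, -4.3]
finger_gap: 0.0148
```

Call:
drive_tool --motion '[{"x": 0,"y": 0,"z": 0.003,"rx": 0,"ry": 0,"rz": 0,"jaw": 1},{"x": 0,"y": 0,"z": 0.002,"rx": 0,"ry": 0,"rz": 0,"jaw": 1},{"x": 0,"y": 0,"z": 0,"rx": 0,"ry": 0,"rz": 0,"jaw": 1}]'

```text
clock: 16.42
eef_pos: [0.5311, -0.003, 0.142]
eef_rot: [-3.127, -0.3, 0.001]
ft_force: [-1.0, 0.3, -4.2]
finger_gap: 0.014
```

Call:
drive_tool --motion '[{"x": 0.0005,"y": 0,"z": 0.003,"rx": 0,"ry": 0,"rz": 0,"jaw": 1},{"x": 0,"y": 0,"z": 0.003,"rx": 0,"ry": 0,"rz": 0,"jaw": 1},{"x": 0,"y": 0,"z": 0,"rx": 0,"ry": 0,"rz": 0,"jaw": 1}]'

```text
clock: 16.8
eef_pos: [0.5315, -0.0029, 0.1358]
eef_rot: [-3.127, -0.299, 0.001]
ft_force: [0.6, 0.6, -5.0]
finger_gap: 0.0144
```

Call:
drive_tool --motion '[{"x": 0,"y": 0,"z": 0.003,"rx": 0,"ry": 0,"rz": 0,"jaw": 1},{"x": 0,"y": 0,"z": 0.002,"rx": 0,"ry": 0,"rz": 0,"jaw": 1},{"x": 0,"y": 0,"z": 0,"rx": 0,"ry": 0,"rz": 0,"jaw": 1},{"x": 0,"y": 0,"z": 0,"rx": 0,"ry": 0,"rz": 0,"jaw": 1}]'

```text
clock: 17.3
eef_pos: [0.5318, -0.0029, 0.1312]
eef_rot: [3.127, 0.3, 0.0]
ft_force: [0.6, -0.7, -4.3]
finger_gap: 0.0144
```

Call:
drive_tool --motion '[{"x": 0,"y": 0,"z": 0.002,"rx": 0,"ry": 0,"rz": 0,"jaw": 1},{"x": 0,"y": 0,"z": 0.002,"rx": 0,"ry": 0,"rz": 0,"jaw": 1},{"x": 0,"y": 0,"z": 0,"rx": 0,"ry": 0,"rz": 0,"jaw": 1},{"x": 0,"y": 0,"z": 0,"rx": 0,"ry": 0,"rz": 0,"jaw": 1}]'

```text
clock: 17.8
eef_pos: [0.5324, -0.0031, 0.1278]
eef_rot: [3.127, 0.299, 0.002]
ft_force: [0.5, -0.8, 2.3]
finger_gap: 0.0146
```

Call:
drive_tool --motion '[{"x": 0,"y": 0,"z": 0.002,"rx": 0,"ry": 0,"rz": 0,"jaw": 1},{"x": 0,"y": 0,"z": 0.001,"rx": 0,"ry": 0,"rz": 0,"jaw": 1},{"x": 0,"y": 0,"z": 0,"rx": 0,"ry": 0,"rz": 0,"jaw": 1},{"x": 0,"y": 0,"z": 0,"rx": 0,"ry": 0,"rz": 0,"jaw": 1}]'

```text
clock: 18.3
eef_pos: [0.5324, -0.0031, 0.1248]
eef_rot: [3.127, 0.299, 0.002]
ft_force: [-1.5, -0.4, 5.5]
finger_gap: 0.0145
```

Call:
drive_tool --motion '[{"x": 0,"y": 0,"z": 0.001,"rx": 0,"ry": 0,"rz": 0,"jaw": 1},{"x": 0,"y": 0,"z": 0.001,"rx": 0,"ry": 0,"rz": 0,"jaw": 1},{"x": 0,"y": 0,"z": 0.0005,"rx": 0,"ry": 0,"rz": 0,"jaw": 1},{"x": 0,"y": 0,"z": 0,"rx": 0,"ry": 0,"rz": 0,"jaw": 1},{"x": 0,"y": 0,"z": 0,"rx": 0,"ry": 0,"rz": 0,"jaw": 1}]'

```text
clock: 18.92
eef_pos: [0.5327, -0.0031, 0.123]
eef_rot: [3.127, 0.3, 0.003]
ft_force: [-1.8, -0.7, 9.8]
finger_gap: 0.0146
```

Call:
drive_tool --motion '[{"x": 0,"y": 0,"z": 0.0005,"rx": 0,"ry": 0,"rz": 0,"jaw": 1},{"x": 0,"y": 0,"z": 0.0005,"rx": 0,"ry": 0,"rz": 0,"jaw": 1},{"x": 0,"y": 0,"z": 0,"rx": 0,"ry": 0,"rz": 0,"jaw": 1},{"x": 0,"y": 0,"z": 0,"rx": 0,"ry": 0,"rz": 0,"jaw": 1}]'

```text
clock: 19.42
eef_pos: [0.5332, -0.0032, 0.1229]
eef_rot: [3.126, 0.3, 0.005]
ft_force: [-3.6, 0.2, 15.6]
finger_gap: 0.0146
```

The reading has stopped at z = 0.1229 while the force climbs to 15.6 N, so the seat is at its stop. I'll ease the small side load and check.

Call:
drive_tool --motion '[{"x": -0.0005,"y": 0,"z": 0,"rx": 0,"ry": 0,"rz": 0,"jaw": 1},{"x": 0,"y": 0,"z": 0.0003,"rx": 0,"ry": 0,"rz": 0,"jaw": 1},{"x": 0,"y": 0,"z": 0,"rx": 0,"ry": 0,"rz": 0,"jaw": 1},{"x": 0,"y": 0,"z": 0,"rx": 0,"ry": 0,"rz": 0,"jaw": 1},{"x": 0,"y": 0,"z": 0,"rx": 0,"ry": 0,"rz": 0,"jaw": 1},{"x": 0,"y": 0,"z": 0,"rx": 0,"ry": 0,"rz": 0,"jaw": 1},{"x": 0,"y": 0,"z": 0,"rx": 0,"ry": 0,"rz": 0,"jaw": 1},{"x": 0,"y": 0,"z": 0,"rx": 0,"ry": 0,"rz": 0,"jaw": 1}]'

```text
clock: 20.42
eef_pos: [0.533, -0.0033, 0.1229]
eef_rot: [3.126, 0.3, 0.006]
ft_force: [-3.1, 0.7, 16.8]
finger_gap: 0.0145
```

```bash
python3 - <<'E'
from h import *
st();plan([.5321,-.0036,.123],10.9)
grab('side','s5');f=grab('wrist','w9');grab('top','t9');st()
C=cloud(f)
P=f['pixels'].astype(int);m=(P[...,0]>180)&(P[...,1]>150)&(P[...,2]<90)
n,l,s,ce=cv2.connectedComponentsWithStats(m.astype(np.uint8))
for i in range(1,n):
    if s[i,4]>150:
        q=C[l==i];q=q[np.isfinite(q).all(1)];print('cap',np.round(ce[i]),s[i,4],np.round(np.median(q,0),4))
t=load('t9');C=cloud(t)
print('jar',np.round(px(t,165,125),3),'therm',np.round(px(t,359,118),3),'rack',np.round(px(t,242,118),3))
m=(C[...,2]>.045)&(np.hypot(C[...,0]-.518,C[...,1]-.2985)<.04);print('lid knob',m.sum(),(C[m].min(0)+C[m].max(0))/2,C[m].max(0))
E
```

```text
t 20.425 pos [ 0.533  -0.0033  0.1229] rot [3.1262 0.2996 0.0059] F [-3.13  0.72 16.8 ] gap 0.0145 q [-0.229  0.222  1.812  0.     1.104  1.151]
tool x [0.982 0.19  0.004] y [ 0.19  -0.982  0.001] z [ 3.9e-03 -7.0e-04 -1.0e+00] yaw x 10.95
shift(tool) [-0.001   0.0002 -0.0001]
turn(tool deg) [ 0.08 -0.21  0.05]
t 20.575 pos [ 0.533  -0.0033  0.1229] rot [3.1262 0.2997 0.0059] F [-3.62  0.13 16.53] gap 0.0149 q [-0.229  0.222  1.812  0.     1.104  1.15 ]
cap [226. 191.] 1052 [0.5677 0.0264 0.115 ]
cap [324. 198.] 333 [ 0.5722 -0.0149  0.115 ]
cap [376. 280.] 284 [ 0.5384 -0.0485  0.1152]
jar [0.728 0.258 0.075] therm [ 0.731 -0.254  0.086] rack [0.742 0.054 0.076]
lid knob 86 [0.51884954 0.3000015  0.05401772] [0.53031768 0.31202592 0.06243566]
```

View pics/w9.png

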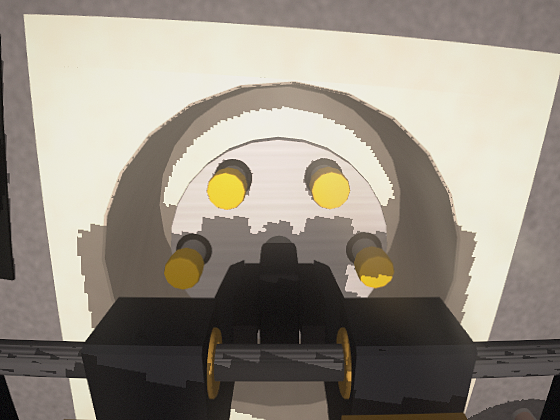

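View pics/s5.png

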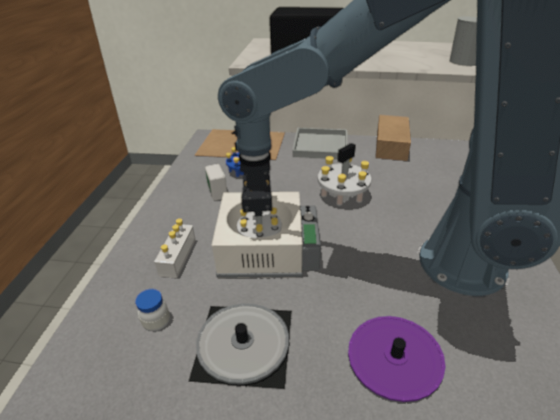

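View pics/t9.png

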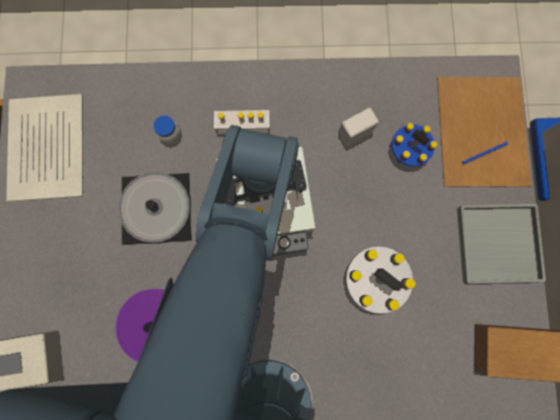

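Caps measure z = 0.115, so rotor_grip is at 0.144, which is the fully pushed-in height. The lid is centred and the bystanders haven't moved. Handing in.

```bash
python3 - <<'E'
from h import *
print(ctrl.finish_job())
E
```

```text
the job is handed in; nothing more can be done
None
```

I laid the lid on the mat and fitted the rotor on the spindle. I handed the job in at about 20.6 s, still gripping the handle and pressing down.

- **Lid:** it lies flat, knob up. The knob is about 1 mm from the measured mat centre.
- **Rotor:** I gripped the small white rotor by its handle and turned it about 1.7° to the spindle's measured yaw. It slid past the unmeshed height without any rise in force.
- **Seat:** the tool stopped at z = 0.123 m and the push rose to about 16.5 N on the wrist sensor, with the rotor's weight on top of that. The cap tops at 0.115 m put `rotor_grip` at 0.144 m, which is the fully pushed-in height (tip + 74 mm).
- **Bystanders:** the jar, thermometer and tube rack read within about 1 mm of where they started.

Three things did not go perfectly:
- **Side force:** about 3 N remained on the handle at the end, with a tool tilt of about 0.2°. A small nudge hardly changed it.
- **Sensor drift:** the wrist sensor read the rotor at 4–5.7 N, against the 3.5 N expected, so it is somewhat noisy or offset.
- **Refused moves:** my first two move calls were rejected because I left out some keys. Nothing moved.

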